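# Shield the parts, then bring the air duster to bear on the watch movement

## Task

The movement is about to be blown clean, so first slide the open parts tray, with all its parts in it, fully home into the dust case, its front against the case. Then draw the pen-shaped air duster up out of its holster, lean it to about 45 degrees and aim its nozzle at the middle of the movement from about 4 cm away, without ever touching the movement or its holder, and leave the screwdriver stand, oil bottle and loupe where they stand. Finish holding the duster there: raised, still, carried by the gripper alone, not let go.

Things in the scene. Friction and masses are not known exactly. Their poses are not given: they have to be found in the camera images.
- case: Low wooden dust case fixed to the bench, 119 x 152 mm, 62 mm high over its top lip, one bay. Origin on the bench under its middle; x points into the bay, away from the robot, y left, z up. Mouth at x = -0.055, open to -x, 128 mm wide, 48 mm high, no floor (the tray slides on the bench); inner back wall at x = +0.052.
- tray: Open wooden parts tray, loose on the bench before the case, 0.25 to 0.5 kg. Box 100 (x) x 120 x 28 mm, walls 5 mm, four compartments. Origin under the box's middle, x to its back end (which enters the case). Its front board, 8 mm thick, 140 wide, 42 high (x -0.058 to -0.050), stops against the case's mouth: home at x = -0.005, y = 0, yaw 0 in the case's frame. Side play 4 mm each way.
- tray_pull (a point): Middle of the tray's brass pull, 26 mm above the bench, at x = -0.074, y = 0 in the tray's frame; axes as the tray's. The pull is a bar 16 mm wide (y), 20 mm high, standing 32 mm out from the front board along x; pinch it across its width from above. It stays outside when the tray is home.
- watch_case: Steel watch case, 37 mm diameter, 9 mm high, lying loose in one compartment of the tray; origin centre of its underside.
- barrel: Small brass spring barrel, 20 mm diameter, 9 mm high over its arbor, lying loose in the tray; origin centre of its underside.
- case_back: Steel watch case back, disc of 31 mm diameter, 4 mm thick, lying loose in the tray; origin centre of its underside.
- holster: Upright aluminium tube, 41 mm outside, 34 mm inside, rim 94 mm above the bench, on a dark steel foot of 76 mm diameter screwed to the bench. Origin centre of its underside, z up.
- duster: Pen-shaped cordless air duster, round, 162 mm long, 0.15 to 0.27 kg, nozzle down in the holster. Origin at the nozzle tip, z along its axis to the tail. Nozzle 8 to 13 mm thick to z = 0.034, cone to 0.046, barrel of 30 mm diameter to 0.082, then grey body of 38 mm diameter to 0.162 (grip it near 0.13); its shoulder sits on the holster's rim, tip 12 mm above the bench. Centre of mass near 0.12.
- movement: Watch movement clamped in a round grey movement holder, 48 mm diameter, 24 mm high over all, standing loose on the green mat, 0.14 kg. Origin centre of the underside.
- movement_top (a point): Middle of the movement's top face, 22 mm above the bench: the point to aim at. The movement itself is a brass disc of 29 mm diameter.
- driver_stand: Bystander: black screwdriver stand, 76 mm diameter, with five thin steel screwdrivers leaning outwards to 82 mm over all, 100 mm high. It and the holster may trade places. Origin centre of its underside.
- oil_bottle: Bystander: small blue bottle, 38 mm diameter, 75 mm high. Origin centre of its underside.
- loupe: Bystander: black eyeglass loupe, 34 mm diameter, 28 mm high, standing on its wide end. Origin centre of its underside.

How it is judged:
On the way, in this order (a step that is already met when the one before it is completed fails the run):
1. The tray is fully home in the dust case with all its parts, while the duster still stands in its holster (x of tray in the frame of case between -0.011 and 0.003 m and y of tray in the frame of case between -0.008 and 0.008 m and angle between the x axis of tray and the x axis of case, either way round below 0.06 rad and angle between tray's own z axis and vertical below 0.06 rad and x of watch_case in the frame of tray between -0.047 and 0.047 m and y of watch_case in the frame of tray between -0.057 and 0.057 m and z of watch_case in the frame of tray between 0 and 0.02 m and x of barrel in the frame of tray between -0.047 and 0.047 m and y of barrel in the frame of tray between -0.057 and 0.057 m and z of barrel in the frame of tray between 0 and 0.02 m and x of case_back in the frame of tray between -0.047 and 0.047 m and y of case_back in the frame of tray between -0.057 and 0.057 m and z of case_back in the frame of tray between 0 and 0.02 m and z of duster in the frame of holster below 0.03 m and horizontal distance between duster and holster below 0.015 m), for 0.2 s.
2. The duster is drawn out of the holster and raised (height (world z) of duster above 0.085 m and contact force between duster and the fingers above 1.5 N and contact force between duster and holster below 0.2 N), for 0.1 s.
At the end, for the whole second after the job is handed in: Tray home (front within 6 mm of the mouth, 8 mm sideways, 3.5 deg) with its 3 parts. Duster in the fingers alone, still, leaning 30 to 60 deg, tip over 30 mm up and 20 to 60 mm short of the movement's middle, axis within 13 mm of it. Movement shifted under 12 mm, bystanders under 20 mm (x of tray in the frame of case between -0.011 and 0.003 m and y of tray in the frame of case between -0.008 and 0.008 m and angle between the x axis of tray and the x axis of case, either way round below 0.06 rad and angle between tray's own z axis and vertical below 0.06 rad and x of watch_case in the frame of tray between -0.047 and 0.047 m and y of watch_case in the frame of tray between -0.057 and 0.057 m and z of watch_case in the frame of tray between 0 and 0.02 m and x of barrel in the frame of tray between -0.047 and 0.047 m and y of barrel in the frame of tray between -0.057 and 0.057 m and z of barrel in the frame of tray between 0 and 0.02 m and x of case_back in the frame of tray between -0.047 and 0.047 m and y of case_back in the frame of tray between -0.057 and 0.057 m and z of case_back in the frame of tray between 0 and 0.02 m and angle between duster's own z axis and vertical between 0.52 and 1.05 rad and x of movement_top in the frame of duster between -0.013 and 0.013 m and y of movement_top in the frame of duster between -0.013 and 0.013 m and z of movement_top in the frame of duster between -0.06 and -0.02 m and contact force between duster and holster below 0.2 N and contact force between duster and case below 0.2 N and contact force between duster and tray below 0.2 N and contact force between duster and movement below 0.2 N and contact force between duster and driver_stand below 0.2 N and contact force between duster and oil_bottle below 0.2 N and contact force between duster and loupe below 0.2 N and height (world z) of duster above 0.03 m and contact force between duster and the fingers above 1.5 N and linear speed of duster below 0.03 m/s and angular speed of duster below 0.2 rad/s and distance of movement_top from where it was at the start of the episode below 0.012 m and distance of each of driver_stand, oil_bottle, loupe from where it was at the start of the episode below 0.02 m); the arm keeps its last pose, push and grip.
It fails at once if the movement or its holder is touched by the robot or the duster (contact force between movement and the arm above 0.3 N or contact force between movement and the fingers above 0.3 N or contact force between movement and duster above 0.3 N).
It fails at once if a bystander is shifted or knocked over (distance of any of driver_stand, oil_bottle, loupe from where it was at the start of the episode above 0.03 m or angle between any of driver_stand, oil_bottle, loupe's own z axis and vertical above 0.5 rad).
It fails at once if a part is spilled from the tray (distance between any of watch_case, barrel, case_back and tray above 0.085 m).
It also fails if it takes over 51 s, if anything falls off the work surface, if the arm or the gripper's body presses on something with over 40 N, if the wrist force passes 120 N, or if a joint passes its speed limit or range.

## Robot

A 6-joint arm with a two-finger parallel gripper is mounted at the origin on the work surface. World frame = base frame: x ahead of the robot, y to its left, z up, the work surface at z = 0. Lengths are in m, angles in rad, forces in N, time in s.
With the tool pointing down it reaches from about 0.35 to 1 m from the base axis. Payload 7.1 kg.
Tool frame: the origin (TCP) lies midway between the tips of the shut fingers; the grasp point (between the pads) lies 19 mm behind it; z points along the fingers, y is the line along which they close (so a half turn about z gives the same grasp; the last joint's range is limited). The gripper opens to 85 mm and grips with 20 to 120 N. Pads are 22 mm wide; open, the fingers measure 114 mm over their backs; the gripper's body (76 mm by 85 mm) begins 54 mm behind the grasp point. The pads swing forward as they close: fully open they stand 13 mm farther back than shut.
Start: joints at [1.309, 0.423, 1.63, -0, 1.089, -0.019], TCP at [0.15, 0.607, 0.231] pointing down, gripper open.
Joint ranges: [-3, 3], [-0.9, 2.11], [0.09, 2.58], [-1.31, 4.45], [0.11, 2.69], [-2.54, 2.54]. Speed limits (rad/s): [2.39, 2.39, 3.01, 3.14, 3.14, 3.14].

## Interface

Orientations are given as a unit quaternion [x, y, z, w].
In Python, from plant import readout, camera, camera_info, manip gives the robot as it stands.
- The arm moves only by the tool play_rows, never from a script. Its argument "steps" is a list of rows, each an object of numbers: "tx", "ty", "tz": the shift along the tool's x, y, z normalised to -1 to 1, where 1 is 0.025 m; "rx", "ry", "rz": the turn, a rotation vector about the tool's x, y, z normalised to -1 to 1, where 1 is 6 degrees; "gripper": the opening, from 0 (shut) to 1 (fully open). A call has 1 to 20 rows; each row shifts and turns the commanded pose from where the row before left it, along the tool's axes as they then stand; what a row does not reach is not made up. A row lasts 1/12 s, in which the tool goes at most 41.7 mm and 7.16 degrees, less where a joint would pass 70% of its speed; a pose out of reach is approached as far as the arm can. A call with a number of a shift or a turn outside -1 to 1 is refused whole. A call with a gripper value outside its range is refused whole. The fingers move at their own pace and stop on an object; "squeeze" is the grip in N (left out, the last holds). Time passes only in rows, so rows that do not move let the fingers close. It gives the time, the measured TCP pose, the force, the opening and the grip force at its end, in the units of the state.
- readout.get_state(): the state, without advancing time (a new reading comes with each control period).
- camera(name): name is "scene" or "top"; returns the picture (384x512x3 uint8, red, green, blue); there is no depth.
- camera_info(name): a dict with "intrinsics" (3x3 intrinsics, pixels), "world_from_camera" (4x4, takes a point from camera to world coordinates). Camera axes: x right, y down, z forward; pixel columns grow to the right and rows downward; lengths in m; the calibration is good to about 2 mm. A picture is of the moment at which its call begins. camera_info takes no time and is no camera call.
- manip.job_done(): hands the job in; it is judged then, once.
The state is a dict: "time": time; "joints": joint angles; "joint_velocities": joint speeds; "joint_torque": joint torques, N m; "position": TCP position; "ee_rot": TCP orientation; "ft_force": force on the tool from outside, world axes, zero at the start; "ft_torque": the same for the moment, N m; "gripper_width": finger opening in m; "grip_force": force on a finger pad.
Only numpy, scipy, OpenCV 4.12 (cv2) and the standard library are available. Lean on these libraries where they do the work, as an engineer would, in place of code of your own. Each camera call takes 0.05 s, during which the arm holds its last target. There are 200 camera calls.

## Working session

There is one attempt and no reset: what is moved stays moved. The work goes in short steps, Python scripts to look and compute and a tool call to move; the robot and the scene stay as the last step left them, time stands still between calls to the robot, and variables do not carry over. Pictures are saved under pics/ and viewed, at most 10 in all, crops included, and the job is handed in when it is done.

Besides the shell and the picture viewer there is one more tool, called after "Call:" as name(argument=value, ...) on one line, values as JSON. play_rows: Moves the arm, as the interface text tells. Scaled input: -1 to 1 covers 0.025 m each way for a shift and 6 degrees each way for a turn. Its arguments: {"type":"object","properties":{"steps":{"type":"array"},"squeeze":{"type":"number"}},"required":["steps"]}

```bash
mkdir -p pics; ls
python3 - <<'E'
from plant import readout,camera,camera_info
import cv2,numpy as np
np.set_printoptions(precision=4,suppress=True)
for n in("scene","top"):
    cv2.imwrite(f"pics/{n}0.png",cv2.resize(camera(n)[:,:,::-1],(800,600),interpolation=cv2.INTER_CUBIC))
    print(camera_info(n))
s=readout.get_state();print(s)
E
```

```text
pics
{'intrinsics': array([[439.9937,   0.    , 265.7283],
       [  0.    , 439.9937, 181.9612],
       [  0.    ,   0.    ,   1.    ]]), 'world_from_camera': array([[-0.1145,  0.649 , -0.7521,  1.3322],
       [ 0.9933,  0.0848, -0.0781,  0.0526],
       [ 0.0131, -0.7561, -0.6544,  0.6952],
       [ 0.    ,  0.    ,  0.    ,  1.    ]])}
{'intrinsics': array([[434.2547,   0.    , 255.7932],
       [  0.    , 434.2547, 193.5639],
       [  0.    ,   0.    ,   1.    ]]), 'world_from_camera': array([[ 0.0095, -0.9888,  0.1492,  0.4335],
       [-0.9999, -0.0079,  0.0114, -0.0479],
       [-0.0101, -0.1493, -0.9887,  0.8888],
       [ 0.    ,  0.    ,  0.    ,  1.    ]])}
{'time': 0.1, 'joints': array([ 1.309 ,  0.4238,  1.6306,  0.    ,  1.0886, -0.019 ]), 'joint_velocities': array([ 0.    , -0.001 , -0.0027, -0.0012, -0.0001,  0.0019]), 'joint_torque': array([ -0.0002, -55.8425, -28.2445,  -0.0001,   0.003 ,   0.    ]), 'position': array([0.1501, 0.6062, 0.2306]), 'ee_rot': array([ 0.1211,  0.9926, -0.0007, -0.0001]), 'ft_force': array([0.6365, 0.2979, 0.6639]), 'ft_torque': array([-0.0128, -0.0196, -0.0268]), 'grip_force': 0.0, 'gripper_width': 0.08541204028785543}
```

View pics/scene0.png

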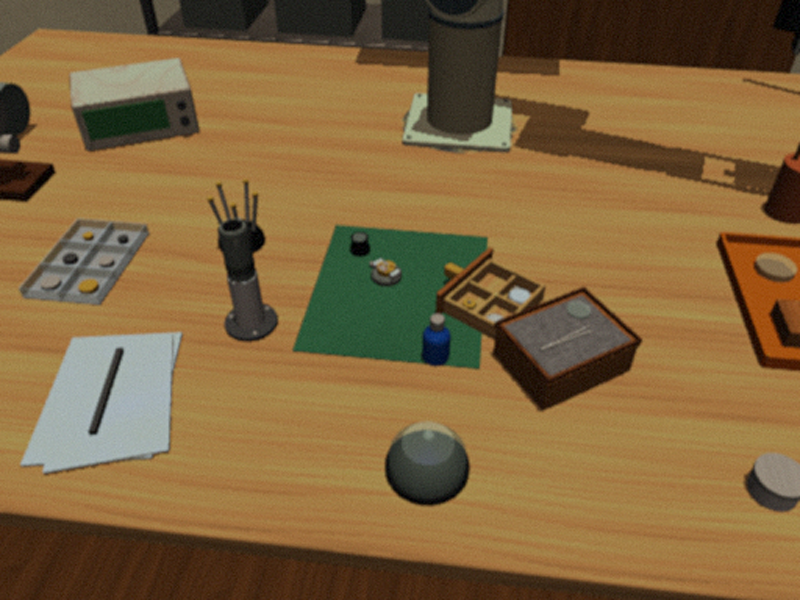

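View pics/top0.png

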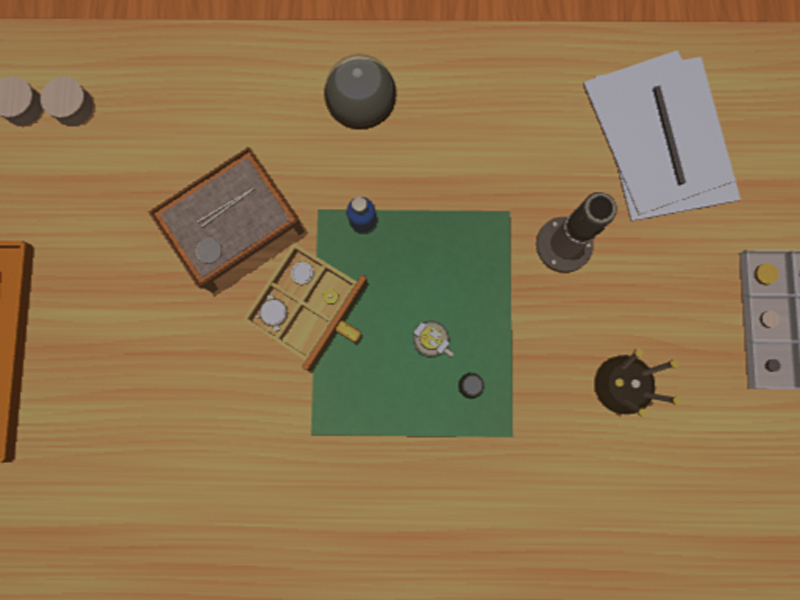

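The scene picture shows the tray (490,295) in front of the case (565,345), with the bottle at (436,340), the loupe at (359,243), the movement at (386,270), the holster with the duster at (250,290) and the stand behind it. The top picture shows the tray at (307,308), its pull at (348,331), the case at (228,218), the movement at (431,338), the holster foot at (565,244) and the stand at (625,384). Next I'll enlarge crops.

Run:
```python
from plant import camera
import cv2,numpy as np
im=np.mean([camera("top").astype(float) for _ in range(3)],0).astype('uint8')[:,:,::-1]
cv2.imwrite("pics/t.png",im)
cv2.imwrite("pics/A.png",cv2.resize(im[90:240,90:250],None,fx=4,fy=4,interpolation=cv2.INTER_CUBIC)) 
cv2.imwrite("pics/B.png",cv2.resize(im[115:275,250:450],None,fx=3.75,fy=3.75,interpolation=cv2.INTER_CUBIC))
```

```text
(no output)
```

View pics/A.png

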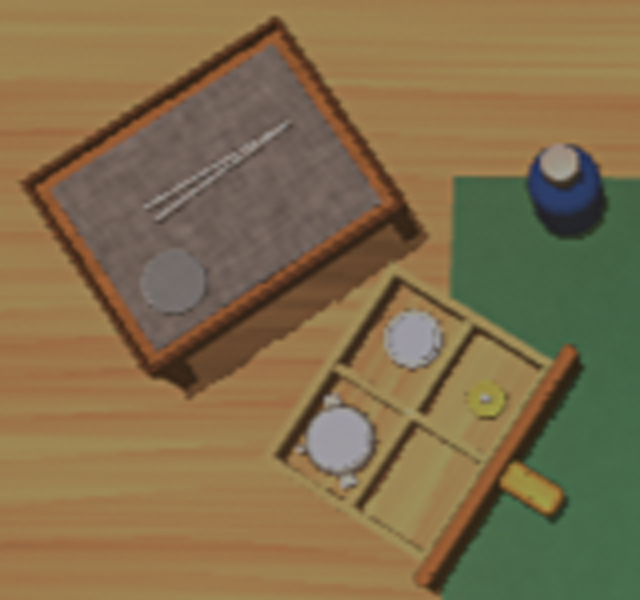

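View pics/B.png

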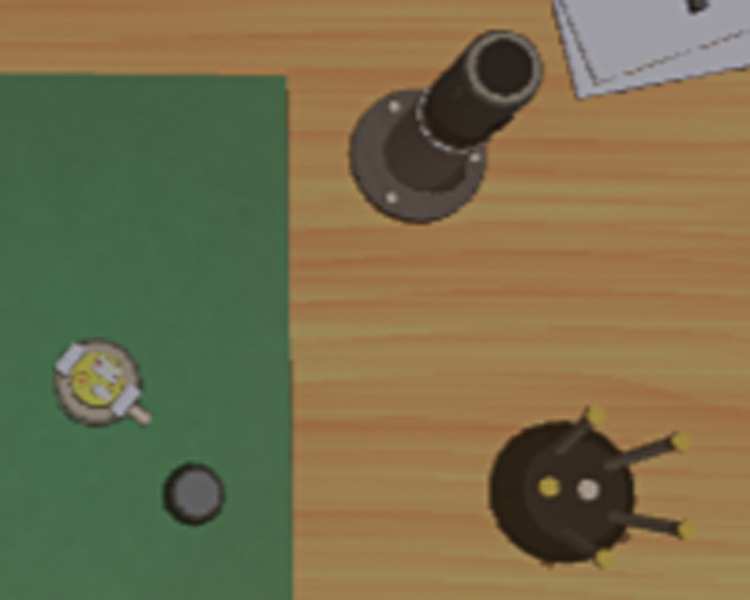

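```bash
cat > h.py <<'E'
from plant import camera_info
import numpy as np
from scipy.optimize import least_squares
np.set_printoptions(precision=4,suppress=True)
def ray(n,u,v,z):
    c=camera_info(n);T=c["world_from_camera"];d=T[:3,:3]@np.linalg.solve(c["intrinsics"],[u,v,1]);return T[:3,3]+d*(z-T[2,3])/d[2]
A=lambda x,y,z:ray("top",90+(x+.5)/4-.5,90+(y+.5)/4-.5,z)
B=lambda x,y,z:ray("top",250+(x+.5)/3.75-.5,115+(y+.5)/3.75-.5,z)
def fit(body,world,y0):
    body=np.array(body)[:,:2];world=np.array(world)[:,:2]
    def r(p):
        c,s=np.cos(p[2]),np.sin(p[2]);return (body@np.array([[c,s],[-s,c]])+p[:2]-world).ravel()
    q=least_squares(r,[*world.mean(0),y0]);return q.x,r(q.x).reshape(-1,2)
E
python3 - <<'E'
from h import *
w=[A(402,205,.062),A(278,22,.062),A(27,184,.062),A(153,370,.062)]
print(np.array(w)); print([np.linalg.norm(w[i]-w[i-1]) for i in range(4)])
# right corner = -y? body y left
print("case",*fit([(-.0595,-.076),(.0595,-.076),(.0595,.076),(-.0595,.076)],w,.58))
b=[(.05,-.06),(.05,.06),(-.058,.07),(-.058,-.07)]
w=[A(397,271,.028),A(276,458,.028),A(436,588,.042),A(579,357,.042)]
print("tray",*fit(b,w,1.0))
print("pull end",A(560,505,.036),"base",A(507,475,.036))
print("mov",B(98,382,.02),B(100,377,.022),"foot",B(418,156,.005),"tail",B(505,67,.174))
print("loupe",B(194,494,.028),"stand base",B(562,492,.03),"bottle",A(562,162,.075))
for p in [(595,413),(680,440),(684,528),(604,557)]:print(B(*p,.1))
E
```

```text
[[0.662  0.0917 0.062 ]
 [0.7557 0.1568 0.062 ]
 [0.6714 0.2773 0.062 ]
 [0.5788 0.2099 0.062 ]]
[np.float64(0.1445936692339687), np.float64(0.11413454755322631), np.float64(0.14708358074417302), np.float64(0.11450913635207143)]
case [0.6669 0.1839 0.6141] [[ 0.0002 -0.0042]
 [ 0.0037 -0.0007]
 [ 0.0004  0.003 ]
 [-0.0042  0.0018]]
tray [0.5629 0.0865 1.0264] [[ 0.0034 -0.0007]
 [-0.003   0.0039]
 [-0.0027  0.0008]
 [ 0.0023 -0.0041]]
pull end [0.5173 0.0132 0.036 ] base [0.532  0.0397 0.036 ]
mov [ 0.5184 -0.0784  0.02  ] [ 0.5209 -0.0793  0.022 ] foot [ 0.6472 -0.256   0.005 ] tail [ 0.6479 -0.2565  0.174 ]
loupe [ 0.4591 -0.1286  0.028 ] stand base [ 0.4619 -0.3203  0.03  ] bottle [0.6804 0.0125 0.075 ]
[ 0.4976 -0.3155  0.1   ]
[ 0.485  -0.3557  0.1   ]
[ 0.443  -0.3555  0.1   ]
[ 0.429  -0.3168  0.1   ]
```

Call:
play_rows(steps=[{"rz": 0.99, "tz": 0.2, "gripper": 1}, {"rz": 0.99, "tz": 0.2, "gripper": 1}, {"rz": 0.99, "tz": 0.2, "gripper": 1}, {"rz": 0.99, "tz": 0.2, "gripper": 1}, {"rz": 0.99, "tz": 0.2, "gripper": 1}, {"rz": 0.99, "tz": 0.2, "gripper": 1}, {"rz": 0.99, "tz": 0.2, "gripper": 1}, {"rz": 0.99, "tz": 0.2, "gripper": 1}, {"rz": 0.99, "tz": 0.2, "gripper": 1}, {"rz": 0.99, "tz": 0.2, "gripper": 1}, {"rz": 0.99, "tz": 0.2, "gripper": 1}, {"rz": 0.99, "tz": 0.2, "gripper": 1}, {"rz": 0.99, "tz": 0.2, "gripper": 1}, {"rz": 0.99, "tz": 0.2, "gripper": 1}, {"rz": 0.99, "tz": 0.2, "gripper": 1}, {"rz": 0.99, "tz": 0.2, "gripper": 1}, {"rz": 0.99, "tz": 0.2, "gripper": 1}, {"rz": 0.99, "tz": 0.2, "gripper": 1}], squeeze=60)

```text
schema error: expected keys tx, ty, tz, rx, ry, rz, gripper
```

```bash
cat > d.py <<'E'
import sys
from h import *
from plant import readout
from scipy.spatial.transform import Rotation as R
def delta(p,az_y=None):
    s=readout.get_state();r=R.from_quat(s["ee_rot"]);m=r.as_matrix()
    print("t",s["time"],"pos",s["position"],"az_x",np.degrees(np.arctan2(m[1,0],m[0,0])),"z",m[:,2],"w",s["gripper_width"],s["grip_force"],"q",s["joints"],"F",s["ft_force"])
    print("shift units",r.inv().apply(np.array(p)-s["position"])/.025)
if __name__=="__main__": delta([float(a) for a in sys.argv[1:4]])
E
python3 d.py 0.5247 0.0245 0.141
```

```text
t 0.25 pos [0.1502 0.6064 0.2309] az_x 166.08586182248433 z [-0.0002 -0.0007 -1.    ] w 0.08548641256717038 0.0 q [ 1.309   0.4235  1.6303 -0.      1.0886 -0.0189] F [-0.4594 -0.0655  0.6946]
shift units [-20.1389 -18.9887   3.6119]
```

Call:
play_rows(steps=[{"tx": 0, "ty": 0, "tz": 0.2, "rx": 0, "ry": 0, "rz": 0.99, "gripper": 1}, {"tx": 0, "ty": 0, "tz": 0.2, "rx": 0, "ry": 0, "rz": 0.99, "gripper": 1}, {"tx": 0, "ty": 0, "tz": 0.2, "rx": 0, "ry": 0, "rz": 0.99, "gripper": 1}, {"tx": 0, "ty": 0, "tz": 0.2, "rx": 0, "ry": 0, "rz": 0.99, "gripper": 1}, {"tx": 0, "ty": 0, "tz": 0.2, "rx": 0, "ry": 0, "rz": 0.99, "gripper": 1}, {"tx": 0, "ty": 0, "tz": 0.2, "rx": 0, "ry": 0, "rz": 0.99, "gripper": 1}, {"tx": 0, "ty": 0, "tz": 0.2, "rx": 0, "ry": 0, "rz": 0.99, "gripper": 1}, {"tx": 0, "ty": 0, "tz": 0.2, "rx": 0, "ry": 0, "rz": 0.99, "gripper": 1}, {"tx": 0, "ty": 0, "tz": 0.2, "rx": 0, "ry": 0, "rz": 0.99, "gripper": 1}, {"tx": 0, "ty": 0, "tz": 0.2, "rx": 0, "ry": 0, "rz": 0.99, "gripper": 1}, {"tx": 0, "ty": 0, "tz": 0.2, "rx": 0, "ry": 0, "rz": 0.99, "gripper": 1}, {"tx": 0, "ty": 0, "tz": 0.2, "rx": 0, "ry": 0, "rz": 0.99, "gripper": 1}, {"tx": 0, "ty": 0, "tz": 0.2, "rx": 0, "ry": 0, "rz": 0.99, "gripper": 1}, {"tx": 0, "ty": 0, "tz": 0.2, "rx": 0, "ry": 0, "rz": 0.99, "gripper": 1}, {"tx": 0, "ty": 0, "tz": 0.2, "rx": 0, "ry": 0, "rz": 0.99, "gripper": 1}, {"tx": 0, "ty": 0, "tz": 0.2, "rx": 0, "ry": 0, "rz": 0.99, "gripper": 1}, {"tx": 0, "ty": 0, "tz": 0.2, "rx": 0, "ry": 0, "rz": 0.99, "gripper": 1}, {"tx": 0, "ty": 0, "tz": 0.2, "rx": 0, "ry": 0, "rz": 0.99, "gripper": 1}], squeeze=60)

```text
time: 1.75
position: [0.1502, 0.6066, 0.141]
ee_rot: [0.871, 0.491, -0.0, 0.0]
ft_force: [0.1, -0.8, -0.0]
gripper_width: 0.0855
grip_force: 0.0
```

```bash
python3 d.py 0.5247 0.0245 0.141
```

```text
t 1.75 pos [0.1502 0.6066 0.141 ] az_x 58.876274176928625 z [-0.0001 -0.0002 -1.    ] w 0.08549337999996572 0.0 q [1.309  0.5329 1.6888 0.     0.9201 1.8523] F [ 0.097  -0.7766 -0.0493]
shift units [-12.1899  24.8597   0.0019]
```

Call:
play_rows(steps=[{"tx": -0.49, "ty": 0.99, "tz": 0, "rx": 0, "ry": 0, "rz": 0, "gripper": 1}, {"tx": -0.49, "ty": 0.99, "tz": 0, "rx": 0, "ry": 0, "rz": 0, "gripper": 1}, {"tx": -0.49, "ty": 0.99, "tz": 0, "rx": 0, "ry": 0, "rz": 0, "gripper": 1}, {"tx": -0.49, "ty": 0.99, "tz": 0, "rx": 0, "ry": 0, "rz": 0, "gripper": 1}, {"tx": -0.49, "ty": 0.99, "tz": 0, "rx": 0, "ry": 0, "rz": 0, "gripper": 1}, {"tx": -0.49, "ty": 0.99, "tz": 0, "rx": 0, "ry": 0, "rz": 0, "gripper": 1}, {"tx": -0.49, "ty": 0.99, "tz": 0, "rx": 0, "ry": 0, "rz": 0, "gripper": 1}, {"tx": -0.49, "ty": 0.99, "tz": 0, "rx": 0, "ry": 0, "rz": 0, "gripper": 1}, {"tx": -0.49, "ty": 0.99, "tz": 0, "rx": 0, "ry": 0, "rz": 0, "gripper": 1}, {"tx": -0.49, "ty": 0.99, "tz": 0, "rx": 0, "ry": 0, "rz": 0, "gripper": 1}, {"tx": -0.49, "ty": 0.99, "tz": 0, "rx": 0, "ry": 0, "rz": 0, "gripper": 1}, {"tx": -0.49, "ty": 0.99, "tz": 0, "rx": 0, "ry": 0, "rz": 0, "gripper": 1}, {"tx": -0.49, "ty": 0.99, "tz": 0, "rx": 0, "ry": 0, "rz": 0, "gripper": 1}, {"tx": -0.49, "ty": 0.99, "tz": 0, "rx": 0, "ry": 0, "rz": 0, "gripper": 1}, {"tx": -0.49, "ty": 0.99, "tz": 0, "rx": 0, "ry": 0, "rz": 0, "gripper": 1}, {"tx": -0.49, "ty": 0.99, "tz": 0, "rx": 0, "ry": 0, "rz": 0, "gripper": 1}, {"tx": -0.49, "ty": 0.99, "tz": 0, "rx": 0, "ry": 0, "rz": 0, "gripper": 1}, {"tx": -0.49, "ty": 0.99, "tz": 0, "rx": 0, "ry": 0, "rz": 0, "gripper": 1}, {"tx": -0.49, "ty": 0.99, "tz": 0, "rx": 0, "ry": 0, "rz": 0, "gripper": 1}, {"tx": -0.49, "ty": 0.99, "tz": 0, "rx": 0, "ry": 0, "rz": 0, "gripper": 1}])

```text
time: 3.42
position: [0.4504, 0.1413, 0.1414]
ee_rot: [0.87, 0.494, 0.0, 0.0]
ft_force: [0.4, -0.2, 0.4]
gripper_width: 0.0856
grip_force: 0.0
```

```bash
python3 d.py 0.5247 0.0245 0.012
```

```text
t 3.4167 pos [0.4504 0.1413 0.1414] az_x 59.16637582042528 z [ 0.0003  0.0001 -1.    ] w 0.0855735564185633 0.0 q [0.2789 0.3404 2.0265 0.     0.7744 0.817 ] F [ 0.3728 -0.1986  0.4147]
shift units [-2.4903  4.947   5.1779]
```

Call:
play_rows(steps=[{"tx": -0.52, "ty": 0.99, "tz": 0, "rx": 0, "ry": 0, "rz": 0, "gripper": 1}, {"tx": -0.52, "ty": 0.99, "tz": 0, "rx": 0, "ry": 0, "rz": 0, "gripper": 1}, {"tx": -0.52, "ty": 0.99, "tz": 0, "rx": 0, "ry": 0, "rz": 0, "gripper": 1}, {"tx": -0.52, "ty": 0.99, "tz": 0, "rx": 0, "ry": 0, "rz": 0, "gripper": 1}, {"tx": -0.52, "ty": 0.99, "tz": 0, "rx": 0, "ry": 0, "rz": 0, "gripper": 1}, {"tx": 0, "ty": 0, "tz": 0.74, "rx": 0, "ry": 0, "rz": 0, "gripper": 1}, {"tx": 0, "ty": 0, "tz": 0.74, "rx": 0, "ry": 0, "rz": 0, "gripper": 1}, {"tx": 0, "ty": 0, "tz": 0.74, "rx": 0, "ry": 0, "rz": 0, "gripper": 1}, {"tx": 0, "ty": 0, "tz": 0.74, "rx": 0, "ry": 0, "rz": 0, "gripper": 1}, {"tx": 0, "ty": 0, "tz": 0.74, "rx": 0, "ry": 0, "rz": 0, "gripper": 1}, {"tx": 0, "ty": 0, "tz": 0.74, "rx": 0, "ry": 0, "rz": 0, "gripper": 1}, {"tx": 0, "ty": 0, "tz": 0.74, "rx": 0, "ry": 0, "rz": 0, "gripper": 1}, {"tx": 0, "ty": 0, "tz": 0, "rx": 0, "ry": 0, "rz": 0, "gripper": 1}])

```text
time: 4.5
position: [0.5206, 0.0233, 0.009]
ee_rot: [0.87, 0.494, -0.002, -0.001]
ft_force: [-0.4, -0.5, 0.1]
gripper_width: 0.0855
grip_force: 0.0
```

```bash
python3 d.py 0.5247 0.0245 0.012
python3 - <<'E'
from plant import camera
import cv2
im=camera("top")[:,:,::-1]
cv2.imwrite("pics/C.png",cv2.resize(im[150:260,140:280],None,fx=4,fy=4,interpolation=cv2.INTER_CUBIC))
E
```

```text
t 4.5 pos [0.5206 0.0233 0.009 ] az_x 59.16466923117826 z [-0.005  -0.0001 -1.    ] w 0.08547526851250752 0.0 q [0.0218 0.6393 1.9542 0.     0.553  0.56  ] F [-0.3925 -0.5393  0.1388]
shift units [ 0.1265  0.1163 -0.1195]
```

View pics/C.png

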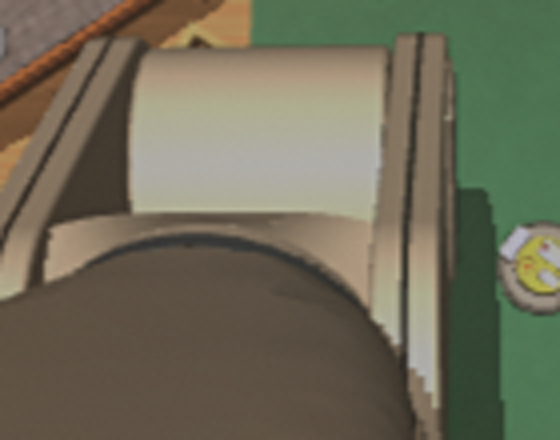

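The arm hides the pull in this picture; only the movement shows, at (540,265). I'll close and judge the grasp from the opening.

Call:
play_rows(steps=[{"tx": 0, "ty": 0, "tz": -0.12, "rx": 0, "ry": 0, "rz": 0, "gripper": 0}, {"tx": 0, "ty": 0, "tz": 0, "rx": 0, "ry": 0, "rz": 0, "gripper": 0}, {"tx": 0, "ty": 0, "tz": 0, "rx": 0, "ry": 0, "rz": 0, "gripper": 0}, {"tx": 0, "ty": 0, "tz": 0, "rx": 0, "ry": 0, "rz": 0, "gripper": 0}, {"tx": 0, "ty": 0, "tz": 0, "rx": 0, "ry": 0, "rz": 0, "gripper": 0}, {"tx": 0, "ty": 0, "tz": 0, "rx": 0, "ry": 0, "rz": 0, "gripper": 0}, {"tx": 0, "ty": 0, "tz": 0, "rx": 0, "ry": 0, "rz": 0, "gripper": 0}, {"tx": 0, "ty": 0, "tz": 0, "rx": 0, "ry": 0, "rz": 0, "gripper": 0}, {"tx": 0, "ty": 0, "tz": 0, "rx": 0, "ry": 0, "rz": 0, "gripper": 0}, {"tx": 0, "ty": 0, "tz": 0, "rx": 0, "ry": 0, "rz": 0, "gripper": 0}], squeeze=60)

```text
time: 5.38
position: [0.5233, 0.0234, 0.0156]
ee_rot: [0.87, 0.494, 0.001, 0.0]
ft_force: [-0.5, 0.2, 6.7]
gripper_width: 0.0149
grip_force: 60.9
```

Run:
```python
from h import *
from d import delta
c,s=np.cos(.614),np.sin(.614)
f=lambda x,y:[.6669+c*x-s*y,.1839+s*x+c*y,.012]
p=f(-.212,0); print(p); delta(p)
```

```text
[np.float64(0.4936218006486651), np.float64(0.061758010374977815), 0.012]
t 5.3833 pos [0.5233 0.0234 0.0156] az_x 59.16672346003597 z [ 0.0013  0.     -1.    ] w 0.014922999198850725 60.86522340774536 q [0.0219 0.6274 1.9525 0.     0.5604 0.56  ] F [-0.4825  0.2157  6.7238]
shift units [ 0.7104 -1.8051  0.1424]
```

Call:
play_rows(steps=[{"tx": 0.12, "ty": -0.3, "tz": 0, "rx": 0, "ry": 0, "rz": 0, "gripper": 0}, {"tx": 0.12, "ty": -0.3, "tz": 0, "rx": 0, "ry": 0, "rz": 0, "gripper": 0}, {"tx": 0.12, "ty": -0.3, "tz": 0, "rx": 0, "ry": 0, "rz": 0, "gripper": 0}, {"tx": 0.12, "ty": -0.3, "tz": 0, "rx": 0, "ry": 0, "rz": 0, "gripper": 0}, {"tx": 0.12, "ty": -0.3, "tz": 0, "rx": 0, "ry": 0, "rz": 0, "gripper": 0}, {"tx": 0.12, "ty": -0.3, "tz": 0, "rx": 0, "ry": 0, "rz": 0, "gripper": 0}, {"tx": 0, "ty": 0, "tz": 0, "rx": 0, "ry": 0, "rz": 0.4, "gripper": 0}, {"tx": 0, "ty": 0, "tz": 0, "rx": 0, "ry": 0, "rz": 0.4, "gripper": 0}, {"tx": 0, "ty": 0, "tz": 0, "rx": 0, "ry": 0, "rz": 0.4, "gripper": 0}, {"tx": 0, "ty": 0, "tz": 0, "rx": 0, "ry": 0, "rz": 0.4, "gripper": 0}, {"tx": 0, "ty": 0, "tz": 0, "rx": 0, "ry": 0, "rz": 0.4, "gripper": 0}, {"tx": 0, "ty": 0, "tz": 0, "rx": 0, "ry": 0, "rz": 0.4, "gripper": 0}, {"tx": 0, "ty": 0, "tz": 0, "rx": 0, "ry": 0, "rz": 0.4, "gripper": 0}, {"tx": 0, "ty": 0, "tz": 0, "rx": 0, "ry": 0, "rz": 0.4, "gripper": 0}, {"tx": 0, "ty": 0, "tz": 0, "rx": 0, "ry": 0, "rz": 0.4, "gripper": 0}, {"tx": 0, "ty": 0, "tz": 0, "rx": 0, "ry": 0, "rz": 0.4, "gripper": 0}, {"tx": 0, "ty": 0, "tz": 0, "rx": 0, "ry": 0, "rz": 0, "gripper": 0}])

```text
time: 6.8
position: [0.493, 0.0628, 0.0155]
ee_rot: [0.954, 0.301, 0.0, -0.0]
ft_force: [-1.9, 2.9, 9.1]
gripper_width: 0.0149
grip_force: 61.3
```

```bash
python3 d.py 0.4936 0.0618 0.014
python3 - <<'E'
from plant import camera
import cv2
im=camera("top")[:,:,::-1]
cv2.imwrite("pics/D.png",cv2.resize(im[90:240,90:290],None,fx=4,fy=4,interpolation=cv2.INTER_CUBIC))
E
```

```text
t 6.8 pos [0.493  0.0628 0.0155] az_x 35.08113805096051 z [ 0.0004  0.0004 -1.    ] w 0.014866231797563691 61.310439705848694 q [0.1024 0.6066 2.0107 0.0008 0.5239 1.0603] F [-1.8695  2.8543  9.06  ]
shift units [-0.0017  0.046   0.0594]
```

View pics/D.png

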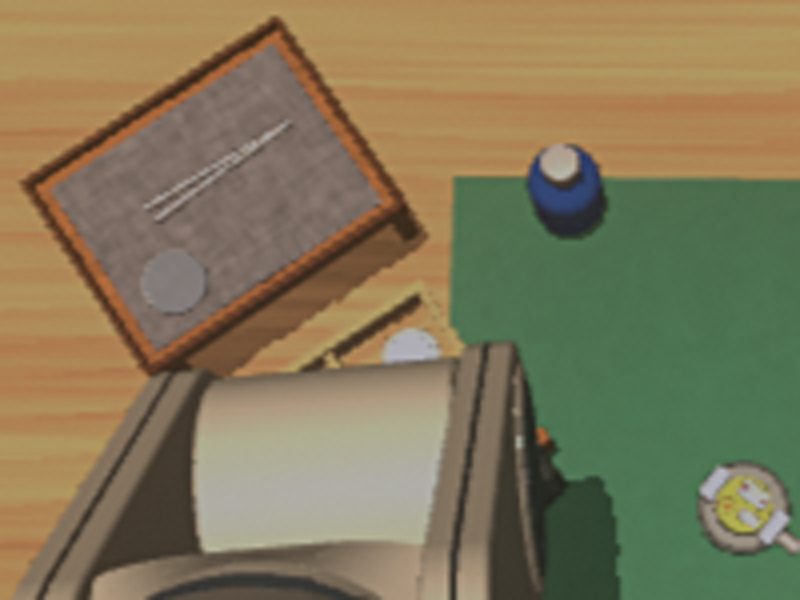

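The tray's back edge runs from (305,365) to (421,290), parallel to the case mouth. The bottle at (562,185) hasn't moved. Now I'll check the lateral offset.

Run:
```python
from h import *
c,s=np.cos(.614),np.sin(.614)
def cf(p): d=p[:2]-[.6669,.1839]; return np.array([c*d[0]+s*d[1],-s*d[0]+c*d[1]])
print("tray corner",cf(A(421,290,.028)),"edge slope",np.degrees(np.arctan2(*(A(305,365,.028)-A(421,290,.028))[:2])))
w=[A(402,205,.062),A(153,370,.062)];print("mouth az",np.degrees(np.arctan2(*(w[1]-w[0])[:2])),[cf(x) for x in w])
print("posts bottom",cf(A(427,239,0)),cf(A(190,396,0)))
print("pull",cf(np.array([.493,.0628])))
```

```text
tray corner [-0.0888 -0.0567] edge slope -34.253369220545345
mouth az -35.129467352075785 [array([-0.0572, -0.0725]), array([-0.057 ,  0.0721])]
posts bottom [-0.0601 -0.0745] [-0.0596  0.0731]
pull [-0.2119  0.0012]
```

Call:
play_rows(steps=[{"tx": 0, "ty": 0.07, "tz": 0, "rx": 0, "ry": 0, "rz": 0, "gripper": 0}, {"tx": 0.2, "ty": 0, "tz": 0, "rx": 0, "ry": 0, "rz": 0, "gripper": 0}, {"tx": 0.3, "ty": 0, "tz": 0, "rx": 0, "ry": 0, "rz": 0, "gripper": 0}, {"tx": 0.3, "ty": 0, "tz": 0, "rx": 0, "ry": 0, "rz": 0, "gripper": 0}, {"tx": 0.3, "ty": 0, "tz": 0, "rx": 0, "ry": 0, "rz": 0, "gripper": 0}, {"tx": 0.3, "ty": 0, "tz": 0, "rx": 0, "ry": 0, "rz": 0, "gripper": 0}, {"tx": 0.3, "ty": 0, "tz": 0, "rx": 0, "ry": 0, "rz": 0, "gripper": 0}, {"tx": 0.3, "ty": 0, "tz": 0, "rx": 0, "ry": 0, "rz": 0, "gripper": 0}, {"tx": 0.2, "ty": 0, "tz": 0, "rx": 0, "ry": 0, "rz": 0, "gripper": 0}, {"tx": 0, "ty": 0, "tz": 0, "rx": 0, "ry": 0, "rz": 0, "gripper": 0}])

```text
time: 7.68
position: [0.5377, 0.0923, 0.0156]
ee_rot: [0.953, 0.302, -0.002, -0.0]
ft_force: [-5.1, -3.7, 14.5]
gripper_width: 0.0145
grip_force: 62.1
```

Call:
play_rows(steps=[{"tx": 0.2, "ty": 0, "tz": -0.03, "rx": 0, "ry": 0, "rz": 0, "gripper": 0}, {"tx": 0.3, "ty": 0, "tz": 0, "rx": 0, "ry": 0, "rz": 0, "gripper": 0}, {"tx": 0.3, "ty": 0, "tz": 0, "rx": 0, "ry": 0, "rz": 0, "gripper": 0}, {"tx": 0.3, "ty": 0, "tz": 0, "rx": 0, "ry": 0, "rz": 0, "gripper": 0}, {"tx": 0.3, "ty": 0, "tz": 0, "rx": 0, "ry": 0, "rz": 0, "gripper": 0}, {"tx": 0.3, "ty": 0, "tz": 0, "rx": 0, "ry": 0, "rz": 0, "gripper": 0}, {"tx": 0.3, "ty": 0, "tz": 0, "rx": 0, "ry": 0, "rz": 0, "gripper": 0}, {"tx": 0.3, "ty": 0, "tz": 0, "rx": 0, "ry": 0, "rz": 0, "gripper": 0}, {"tx": 0.2, "ty": 0, "tz": 0, "rx": 0, "ry": 0, "rz": 0, "gripper": 0}, {"tx": 0.1, "ty": 0, "tz": 0, "rx": 0, "ry": 0, "rz": 0, "gripper": 0}, {"tx": 0.1, "ty": 0, "tz": 0, "rx": 0, "ry": 0, "rz": 0, "gripper": 0}, {"tx": 0, "ty": 0, "tz": 0, "rx": 0, "ry": 0, "rz": 0, "gripper": 0}])

```text
time: 8.68
position: [0.5935, 0.1313, 0.0157]
ee_rot: [0.953, 0.302, -0.001, -0.0]
ft_force: [-2.8, -1.6, 7.0]
gripper_width: 0.0149
grip_force: 60.8
```

```bash
python3 d.py 0.6024 0.1385 0.0156
python3 - <<'E'
from plant import camera
import cv2
im=camera("scene")[:,:,::-1]
cv2.imwrite("pics/E.png",cv2.resize(im[120:280,260:440],None,fx=3.7,fy=3.7,interpolation=cv2.INTER_CUBIC))
E
```

```text
t 8.6833 pos [0.5935 0.1313 0.0157] az_x 35.19579992620608 z [-0.002  -0.0005 -1.    ] w 0.014949933302287584 60.84782123565674 q [ 0.1983  0.7019  1.7595 -0.0002  0.6823  1.155 ] F [-2.824  -1.6324  7.0174]
shift units [ 0.4573 -0.0278  0.0022]
```

Call:
play_rows(steps=[{"tx": 0.1, "ty": 0, "tz": 0, "rx": 0, "ry": 0, "rz": 0, "gripper": 0}, {"tx": 0.1, "ty": 0, "tz": 0, "rx": 0, "ry": 0, "rz": 0, "gripper": 0}, {"tx": 0.1, "ty": 0, "tz": 0, "rx": 0, "ry": 0, "rz": 0, "gripper": 0}, {"tx": 0, "ty": 0, "tz": 0, "rx": 0, "ry": 0, "rz": 0, "gripper": 0}])

```text
time: 9.07
position: [0.5976, 0.1342, 0.0156]
ee_rot: [0.953, 0.303, -0.003, 0.0]
ft_force: [-9.6, -8.8, 13.9]
gripper_width: 0.0151
grip_force: 61.9
```

Call:
play_rows(steps=[{"tx": 0.08, "ty": 0, "tz": 0, "rx": 0, "ry": 0, "rz": 0, "gripper": 0}, {"tx": 0.08, "ty": 0, "tz": 0, "rx": 0, "ry": 0, "rz": 0, "gripper": 0}, {"tx": 0, "ty": 0, "tz": 0, "rx": 0, "ry": 0, "rz": 0, "gripper": 0}])

```text
time: 9.32
position: [0.5981, 0.1344, 0.0156]
ee_rot: [0.953, 0.303, -0.007, 0.001]
ft_force: [-17.4, -21.1, 23.6]
gripper_width: 0.0146
grip_force: 63.3
```

Run:
```python
from plant import camera
import cv2
im=camera("scene")[:,:,::-1]; t=camera("top")[:,:,::-1]
import numpy as np
a=cv2.resize(im[130:270,270:420],None,fx=4,fy=4,interpolation=cv2.INTER_CUBIC)[:560]
b=cv2.resize(t[130:270,100:150+0],None,fx=4,fy=4,interpolation=cv2.INTER_CUBIC)
cv2.imwrite("pics/F.png",np.hstack([a,b]))
```

```text
(no output)
```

View pics/F.png

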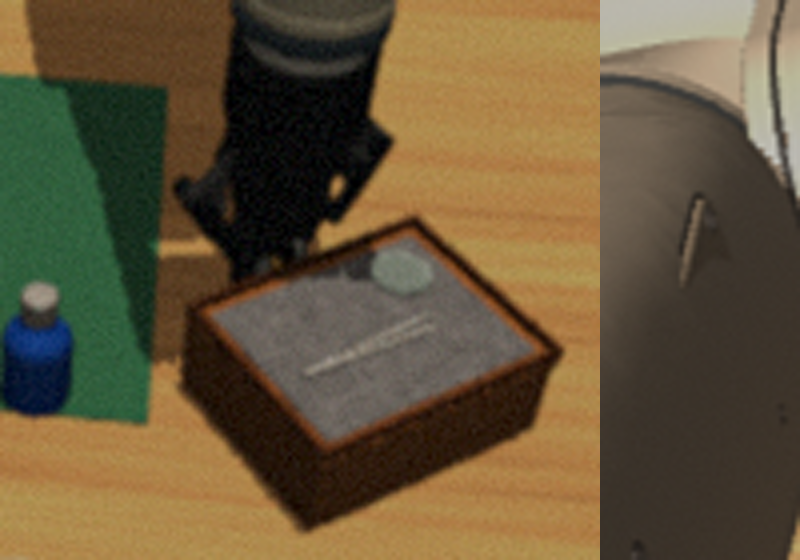

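The tray is hidden inside or behind the case, and nothing sticks out past its left side. I'll release, lift and verify from the top.

Call:
play_rows(steps=[{"tx": 0, "ty": 0, "tz": 0, "rx": 0, "ry": 0, "rz": 0, "gripper": 0.5}, {"tx": 0, "ty": 0, "tz": 0, "rx": 0, "ry": 0, "rz": 0, "gripper": 0.5}, {"tx": 0, "ty": 0, "tz": 0, "rx": 0, "ry": 0, "rz": 0, "gripper": 0.5}, {"tx": 0, "ty": 0, "tz": 0, "rx": 0, "ry": 0, "rz": 0, "gripper": 0.5}, {"tx": -0.1, "ty": 0, "tz": -0.4, "rx": 0, "ry": 0, "rz": 0, "gripper": 0.5}, {"tx": -0.1, "ty": 0, "tz": -0.9, "rx": 0, "ry": 0, "rz": 0, "gripper": 0.5}, {"tx": -0.4, "ty": 0.8, "tz": -1, "rx": 0, "ry": 0, "rz": 0, "gripper": 1}, {"tx": -0.4, "ty": 0.8, "tz": -1, "rx": 0, "ry": 0, "rz": 0, "gripper": 1}, {"tx": -0.4, "ty": 0.8, "tz": -1, "rx": 0, "ry": 0, "rz": 0, "gripper": 1}, {"tx": -0.4, "ty": 0.8, "tz": -1, "rx": 0, "ry": 0, "rz": 0, "gripper": 1}, {"tx": -0.4, "ty": 0.8, "tz": -1, "rx": 0, "ry": 0, "rz": 0, "gripper": 1}, {"tx": -0.4, "ty": 0.8, "tz": -1, "rx": 0, "ry": 0, "rz": 0, "gripper": 1}, {"tx": -0.4, "ty": 0.8, "tz": -1, "rx": 0, "ry": 0, "rz": 0, "gripper": 1}, {"tx": -0.4, "ty": 0.8, "tz": -1, "rx": 0, "ry": 0, "rz": 0, "gripper": 1}, {"tx": -0.4, "ty": 0.8, "tz": 0, "rx": 0, "ry": 0, "rz": 0, "gripper": 1}, {"tx": -0.4, "ty": 0.8, "tz": 0, "rx": 0, "ry": 0, "rz": 0, "gripper": 1}, {"tx": -0.4, "ty": 0.8, "tz": 0, "rx": 0, "ry": 0, "rz": 0, "gripper": 1}])

```text
time: 10.83
position: [0.6367, -0.1093, 0.2496]
ee_rot: [0.953, 0.302, 0.001, 0.0]
ft_force: [0.6, -0.3, -0.3]
gripper_width: 0.0854
grip_force: 0.0
```

```bash
python3 d.py 0.6475 -0.2563 0.12
python3 - <<'E'
from plant import camera
import cv2
im=camera("top")[:,:,::-1]
cv2.imwrite("pics/G.png",cv2.resize(im[90:240,90:290],None,fx=4,fy=4,interpolation=cv2.INTER_CUBIC))
E
```

```text
t 10.8333 pos [ 0.6367 -0.1093  0.2496] az_x 35.183915484580304 z [ 0.0018 -0.0002 -1.    ] w 0.08541931329527065 0.0 q [-0.1885  0.4343  1.5665  0.0001  1.1389  0.7681] F [ 0.5529 -0.3107 -0.2765]
shift units [-3.0418  5.0468  5.1878]
```

View pics/G.png

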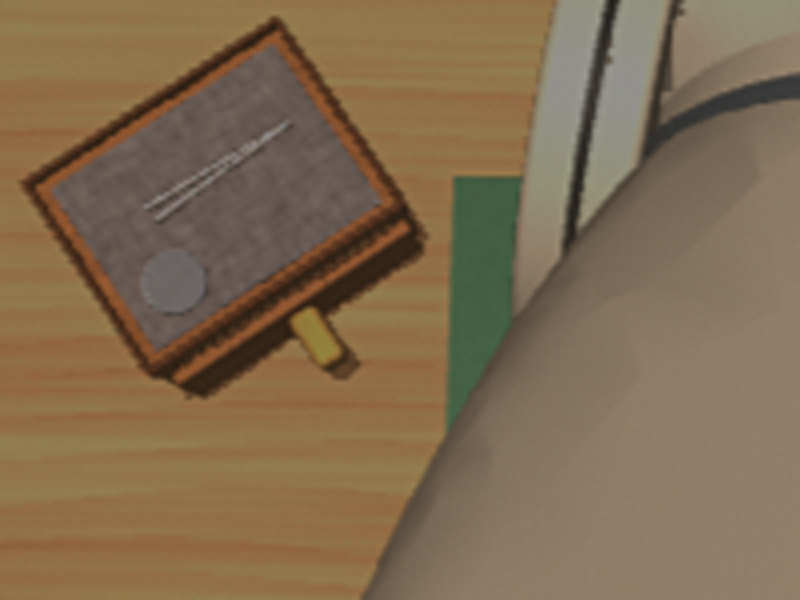

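The tray's front board sits against the mouth, running from (178,382) to (412,232), with the pull at (322,340). I'll check the numbers and plan the duster grasp.

Run:
```python
from h import *
c,s=np.cos(.614),np.sin(.614)
def cf(p): d=p[:2]-[.6669,.1839]; return np.array([c*d[0]+s*d[1],-s*d[0]+c*d[1]])
print("board front edge",cf(A(180,383,.042)),cf(A(412,232,.042)),"pull end",cf(A(332,367,.036)))
```

```text
board front edge [-0.0638  0.0676] [-0.0652 -0.0694] pull end [-0.0985  0.0015]
```

Call:
play_rows(steps=[{"tx": -0.51, "ty": 0.84, "tz": 0, "rx": 0, "ry": 0, "rz": 0, "gripper": 1}, {"tx": -0.51, "ty": 0.84, "tz": 0, "rx": 0, "ry": 0, "rz": 0, "gripper": 1}, {"tx": -0.51, "ty": 0.84, "tz": 0, "rx": 0, "ry": 0, "rz": 0, "gripper": 1}, {"tx": -0.51, "ty": 0.84, "tz": 0, "rx": 0, "ry": 0, "rz": 0, "gripper": 1}, {"tx": -0.51, "ty": 0.84, "tz": 0, "rx": 0, "ry": 0, "rz": 0, "gripper": 1}, {"tx": -0.51, "ty": 0.84, "tz": 0, "rx": 0, "ry": 0, "rz": 0, "gripper": 1}, {"tx": 0, "ty": 0, "tz": 0, "rx": 0, "ry": 0, "rz": 0, "gripper": 1}, {"tx": 0, "ty": 0, "tz": 0, "rx": 0, "ry": 0, "rz": 0, "gripper": 1}])

```text
time: 11.55
position: [0.6463, -0.2563, 0.2482]
ee_rot: [0.954, 0.301, 0.0, -0.0]
ft_force: [-0.7, 0.6, -0.1]
gripper_width: 0.0854
grip_force: 0.0
```

```bash
python3 d.py 0.6475 -0.2563 0.118
```

```text
t 11.55 pos [ 0.6463 -0.2563  0.2482] az_x 35.06170691789613 z [ 0.      0.0003 -1.    ] w 0.08539357785100886 0.0 q [-0.3948  0.5106  1.4465  0.0003  1.1846  0.564 ] F [-0.7088  0.5934 -0.1014]
shift units [0.0389 0.03   5.2091]
```

Call:
play_rows(steps=[{"tx": 0.04, "ty": 0.03, "tz": 0.7, "rx": 0, "ry": 0, "rz": 0, "gripper": 1}, {"tx": 0, "ty": 0, "tz": 0.7, "rx": 0, "ry": 0, "rz": 0, "gripper": 1}, {"tx": 0, "ty": 0, "tz": 0.7, "rx": 0, "ry": 0, "rz": 0, "gripper": 1}, {"tx": 0, "ty": 0, "tz": 0.7, "rx": 0, "ry": 0, "rz": 0, "gripper": 1}, {"tx": 0, "ty": 0, "tz": 0.7, "rx": 0, "ry": 0, "rz": 0, "gripper": 1}, {"tx": 0, "ty": 0, "tz": 0.7, "rx": 0, "ry": 0, "rz": 0, "gripper": 1}, {"tx": 0, "ty": 0, "tz": 0.7, "rx": 0, "ry": 0, "rz": 0, "gripper": 1}, {"tx": 0, "ty": 0, "tz": 0.3, "rx": 0, "ry": 0, "rz": 0, "gripper": 1}, {"tx": 0, "ty": 0, "tz": 0, "rx": 0, "ry": 0, "rz": 0, "gripper": 1}, {"tx": 0, "ty": 0, "tz": 0, "rx": 0, "ry": 0, "rz": 0, "gripper": 1}])

```text
time: 12.38
position: [0.6479, -0.2547, 0.1184]
ee_rot: [0.953, 0.302, -0.0, -0.0]
ft_force: [-0.1, 0.4, 0.6]
gripper_width: 0.0853
grip_force: 0.0
```

Call:
play_rows(steps=[{"tx": 0, "ty": 0, "tz": 0, "rx": 0, "ry": 0, "rz": 0, "gripper": 0.2}, {"tx": 0, "ty": 0, "tz": 0, "rx": 0, "ry": 0, "rz": 0, "gripper": 0.2}, {"tx": 0, "ty": 0, "tz": 0, "rx": 0, "ry": 0, "rz": 0, "gripper": 0.2}, {"tx": 0, "ty": 0, "tz": 0, "rx": 0, "ry": 0, "rz": 0, "gripper": 0.2}, {"tx": 0, "ty": 0, "tz": 0, "rx": 0, "ry": 0, "rz": 0, "gripper": 0.2}, {"tx": 0, "ty": 0, "tz": 0, "rx": 0, "ry": 0, "rz": 0, "gripper": 0.1}, {"tx": 0, "ty": 0, "tz": 0, "rx": 0, "ry": 0, "rz": 0, "gripper": 0}, {"tx": 0, "ty": 0, "tz": 0, "rx": 0, "ry": 0, "rz": 0, "gripper": 0}], squeeze=70)

```text
time: 13.05
position: [0.6483, -0.2558, 0.1192]
ee_rot: [0.953, 0.302, 0.001, 0.0]
ft_force: [-0.7, 1.1, 4.9]
gripper_width: 0.0365
grip_force: 70.1
```

Call:
play_rows(steps=[{"tx": 0, "ty": 0, "tz": -0.3, "rx": 0, "ry": 0, "rz": 0, "gripper": 0}, {"tx": 0, "ty": 0, "tz": -0.6, "rx": 0, "ry": 0, "rz": 0, "gripper": 0}, {"tx": 0, "ty": 0, "tz": -0.7, "rx": 0, "ry": 0, "rz": 0, "gripper": 0}, {"tx": 0, "ty": 0, "tz": -0.7, "rx": 0, "ry": 0, "rz": 0, "gripper": 0}, {"tx": 0, "ty": 0, "tz": -0.7, "rx": 0, "ry": 0, "rz": 0, "gripper": 0}, {"tx": 0, "ty": 0, "tz": -0.7, "rx": 0, "ry": 0, "rz": 0, "gripper": 0}, {"tx": 0, "ty": 0, "tz": -0.7, "rx": 0, "ry": 0, "rz": 0, "gripper": 0}, {"tx": 0, "ty": 0, "tz": -0.7, "rx": 0, "ry": 0, "rz": 0, "gripper": 0}, {"tx": 0, "ty": 0, "tz": -0.7, "rx": 0, "ry": 0, "rz": 0, "gripper": 0}, {"tx": 0, "ty": 0, "tz": 0, "rx": 0, "ry": 0, "rz": 0, "gripper": 0}, {"tx": 0, "ty": 0, "tz": 0, "rx": 0, "ry": 0, "rz": 0, "gripper": 0}])

```text
time: 13.97
position: [0.648, -0.2557, 0.2643]
ee_rot: [0.953, 0.302, 0.001, 0.001]
ft_force: [-0.2, -0.3, -2.3]
gripper_width: 0.0367
grip_force: 71.4
```

```bash
cat > g.py <<'E'
from h import *
from plant import readout
from scipy.spatial.transform import Rotation as R
m=np.array([.520,-.079,.022]);ph=np.radians(-8.6);u=np.array([np.cos(ph)/2**.5,np.sin(ph)/2**.5,.5**.5])
s=readout.get_state();r=R.from_quat(s["ee_rot"]);p=s["position"];a=-r.as_matrix()[:,2]
D=.107
q,_=R.align_vectors([u],[a]) ; w=np.cross(a,u);ang=np.arctan2(np.linalg.norm(w),a@u);w=w/np.linalg.norm(w)*ang
print("t",s["time"],"pos",p,"q",s["joints"],"F",s["ft_force"],"w",s["gripper_width"])
print("turn units (tool)",r.inv().apply(np.degrees(w))/6,"deg",np.degrees(ang),"tail dir",a)
for k in(.04,.12): t=m+(k+D)*u;print(k,"target",t,"shift units",r.inv().apply(t-p)/.025)
print("tip now",p-D*a,"m in duster axis: along",(m-(p-D*a))@a,"off",np.linalg.norm(np.cross(m-p,a)))
E
python3 g.py
```

```text
t 13.9667 pos [ 0.648  -0.2557  0.2643] q [-0.3929  0.4974  1.4303  0.      1.2121  0.5641] F [-0.1606 -0.281  -2.2891] w 0.036659320904162435
turn units (tool) [ 5.2022 -5.4264 -0.    ] deg 45.103462188941876 tail dir [-0.0017  0.0007  1.    ]
0.04 target [ 0.6228 -0.0945  0.1259] shift units [ 2.8817 -5.8577  5.527 ]
0.12 target [ 0.6787 -0.103   0.1825] shift units [ 4.518  -4.289   3.2684]
tip now [ 0.6482 -0.2557  0.1573] m in duster axis: along -0.13493242950093187 off 0.21852859135166913
```

Call:
play_rows(steps=[{"tx": 0.56, "ty": -0.54, "tz": 0, "rx": 0, "ry": 0, "rz": 0, "gripper": 0}, {"tx": 0.56, "ty": -0.54, "tz": 0, "rx": 0, "ry": 0, "rz": 0, "gripper": 0}, {"tx": 0.56, "ty": -0.54, "tz": 0, "rx": 0, "ry": 0, "rz": 0, "gripper": 0}, {"tx": 0.56, "ty": -0.54, "tz": 0, "rx": 0, "ry": 0, "rz": 0, "gripper": 0}, {"tx": 0.56, "ty": -0.54, "tz": 0, "rx": 0, "ry": 0, "rz": 0, "gripper": 0}, {"tx": 0.56, "ty": -0.54, "tz": 0, "rx": 0, "ry": 0, "rz": 0, "gripper": 0}, {"tx": 0.56, "ty": -0.54, "tz": 0, "rx": 0, "ry": 0, "rz": 0, "gripper": 0}, {"tx": 0.56, "ty": -0.54, "tz": 0, "rx": 0, "ry": 0, "rz": 0, "gripper": 0}, {"tx": 0, "ty": 0, "tz": 0, "rx": 0.4, "ry": -0.42, "rz": 0, "gripper": 0}, {"tx": 0, "ty": 0, "tz": 0, "rx": 0.4, "ry": -0.42, "rz": 0, "gripper": 0}, {"tx": 0, "ty": 0, "tz": 0, "rx": 0.4, "ry": -0.42, "rz": 0, "gripper": 0}, {"tx": 0, "ty": 0, "tz": 0, "rx": 0.4, "ry": -0.42, "rz": 0, "gripper": 0}, {"tx": 0, "ty": 0, "tz": 0, "rx": 0.4, "ry": -0.42, "rz": 0, "gripper": 0}, {"tx": 0, "ty": 0, "tz": 0, "rx": 0.4, "ry": -0.42, "rz": 0, "gripper": 0}, {"tx": 0, "ty": 0, "tz": 0, "rx": 0.4, "ry": -0.42, "rz": 0, "gripper": 0}, {"tx": 0, "ty": 0, "tz": 0, "rx": 0.4, "ry": -0.42, "rz": 0, "gripper": 0}, {"tx": 0, "ty": 0, "tz": 0, "rx": 0.4, "ry": -0.42, "rz": 0, "gripper": 0}, {"tx": 0, "ty": 0, "tz": 0, "rx": 0.4, "ry": -0.42, "rz": 0, "gripper": 0}, {"tx": 0, "ty": 0, "tz": 0, "rx": 0.4, "ry": -0.42, "rz": 0, "gripper": 0}, {"tx": 0, "ty": 0, "tz": 0, "rx": 0.4, "ry": -0.42, "rz": 0, "gripper": 0}])

```text
time: 15.63
position: [0.6766, -0.1027, 0.2612]
ee_rot: [0.89, 0.282, -0.323, -0.157]
ft_force: [0.4, 0.1, -2.3]
gripper_width: 0.0366
grip_force: 71.5
```

```bash
python3 g.py
```

```text
t 15.6333 pos [ 0.6766 -0.1027  0.2612] q [-0.1633  0.8757  0.9302 -0.0122  2.0697  0.792 ] F [ 0.3712  0.117  -2.3471] w 0.03661796059967071
turn units (tool) [ 0.3508 -0.341   0.    ] deg 2.9353828485607627 tail dir [ 0.6627 -0.0983  0.7424]
0.04 target [ 0.6228 -0.0945  0.1259] shift units [1.4587 1.3807 5.4768]
0.12 target [ 0.6787 -0.103   0.1825] shift units [1.5729 1.4982 2.281 ]
tip now [ 0.6057 -0.0922  0.1818] m in duster axis: along -0.17672681317642008 off 0.042691635739230877
```

Call:
play_rows(steps=[{"tx": 0, "ty": 0, "tz": 0, "rx": 0.2, "ry": -0.15, "rz": 0, "gripper": 0}, {"tx": 0.38, "ty": 0.36, "tz": 0.58, "rx": 0, "ry": 0, "rz": 0, "gripper": 0}, {"tx": 0.38, "ty": 0.36, "tz": 0.58, "rx": 0, "ry": 0, "rz": 0, "gripper": 0}, {"tx": 0.38, "ty": 0.36, "tz": 0.58, "rx": 0, "ry": 0, "rz": 0, "gripper": 0}, {"tx": 0.38, "ty": 0.36, "tz": 0.58, "rx": 0, "ry": 0, "rz": 0, "gripper": 0}, {"tx": 0, "ty": 0, "tz": 0, "rx": 0, "ry": 0, "rz": 0, "gripper": 0}, {"tx": 0, "ty": 0, "tz": 0, "rx": 0, "ry": 0, "rz": 0, "gripper": 0}])

```text
time: 16.22
position: [0.6743, -0.1019, 0.1826]
ee_rot: [0.886, 0.28, -0.332, -0.165]
ft_force: [0.1, -0.3, -0.9]
gripper_width: 0.0364
grip_force: 71.6
```

```bash
python3 g.py
```

```text
t 16.2167 pos [ 0.6743 -0.1019  0.1826] q [-0.1642  0.9539  0.9628 -0.008   1.9846  0.7941] F [ 0.0834 -0.3052 -0.8768] w 0.036385771950941184
turn units (tool) [ 0.153 -0.193 -0.   ] deg 1.4778020066208546 tail dir [ 0.6806 -0.1054  0.725 ]
0.04 target [ 0.6228 -0.0945  0.1259] shift units [0.0196 0.0532 3.0786]
0.12 target [ 0.6787 -0.103   0.1825] shift units [ 0.0843  0.1045 -0.1203]
tip now [ 0.6015 -0.0906  0.105 ] m in duster axis: along -0.11691727383891004 off 0.002684185818303084
```

Call:
play_rows(steps=[{"tx": 0, "ty": 0, "tz": 0.3, "rx": 0, "ry": 0, "rz": 0, "gripper": 0}, {"tx": 0, "ty": 0, "tz": 0.5, "rx": 0, "ry": 0, "rz": 0, "gripper": 0}, {"tx": 0, "ty": 0, "tz": 0.5, "rx": 0, "ry": 0, "rz": 0, "gripper": 0}, {"tx": 0, "ty": 0, "tz": 0.5, "rx": 0, "ry": 0, "rz": 0, "gripper": 0}, {"tx": 0, "ty": 0, "tz": 0.5, "rx": 0, "ry": 0, "rz": 0, "gripper": 0}, {"tx": 0, "ty": 0, "tz": 0.4, "rx": 0, "ry": 0, "rz": 0, "gripper": 0}, {"tx": 0, "ty": 0, "tz": 0.2, "rx": 0, "ry": 0, "rz": 0, "gripper": 0}, {"tx": 0, "ty": 0, "tz": 0, "rx": 0, "ry": 0, "rz": 0, "gripper": 0}, {"tx": 0, "ty": 0, "tz": 0, "rx": 0, "ry": 0, "rz": 0, "gripper": 0}, {"tx": 0, "ty": 0, "tz": 0, "rx": 0, "ry": 0, "rz": 0, "gripper": 0}])

```text
time: 17.05
position: [0.6273, -0.0947, 0.1329]
ee_rot: [0.887, 0.28, -0.33, -0.163]
ft_force: [0.5, 0.4, -1.2]
gripper_width: 0.0365
grip_force: 71.6
```

```bash
python3 g.py
python3 - <<'E'
from plant import camera,camera_info
from h import *
import cv2
im=camera("scene")[:,:,::-1]; 
cv2.imwrite("pics/H.png",cv2.resize(im[120:260,180:360],None,fx=4,fy=4,interpolation=cv2.INTER_CUBIC)) 
m=np.array([.520,-.079,.022])
c=camera_info("scene");T=np.linalg.inv(c["world_from_camera"])
for n,p in dict(m=m,tip=m+.0283*np.array([.989,-.15,1])).items():
    q=c["intrinsics"]@(T@[*p,1])[:3];u=q[:2]/q[2];print(n,(u-[180,120])*4+1.5)
E
```

```text
t 17.05 pos [ 0.6273 -0.0947  0.1329] q [-0.1649  0.9261  1.1391 -0.0081  1.8294  0.7948] F [ 0.4754  0.3824 -1.2495] w 0.036543603537431635
turn units (tool) [ 0.198 -0.239  0.   ] deg 1.8620277273658612 tail dir [ 0.6758 -0.1045  0.7297]
0.04 target [ 0.6228 -0.0945  0.1259] shift units [0.0276 0.0566 0.3257]
0.12 target [ 0.6787 -0.103   0.1825] shift units [ 0.1077  0.1229 -2.8726]
tip now [ 0.555  -0.0835  0.0548] m in duster axis: along -0.048065873999362095 off 0.0034049038291513903
m [267.3053 200.8249]
tip [252.2084 192.778 ]
```

View pics/H.png

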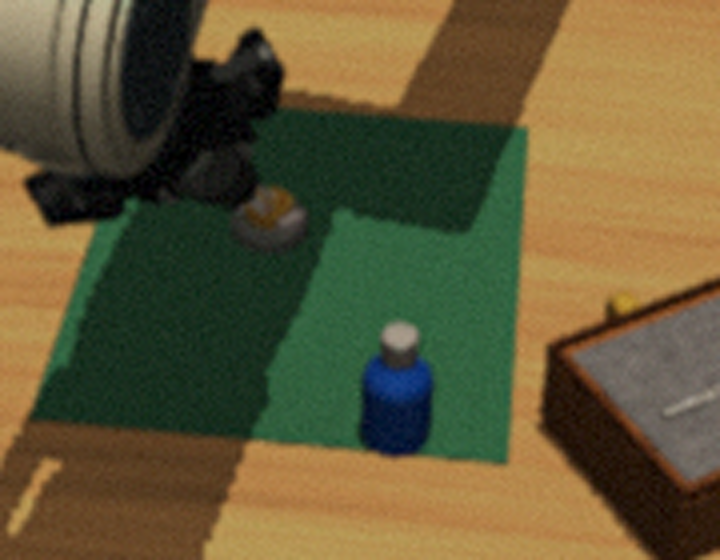

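The movement is centred near (270,205), close to the projected (267,201), and the duster is held at (215,175) with its axis pointing at it. One small trim is left.

Call:
play_rows(steps=[{"tx": 0.05, "ty": 0.06, "tz": 0.15, "rx": 0, "ry": 0, "rz": 0, "gripper": 0}, {"tx": 0.05, "ty": 0.05, "tz": 0.1, "rx": 0, "ry": 0, "rz": 0, "gripper": 0}, {"tx": 0, "ty": 0, "tz": 0, "rx": 0, "ry": 0, "rz": 0, "gripper": 0}, {"tx": 0, "ty": 0, "tz": 0, "rx": 0, "ry": 0, "rz": 0, "gripper": 0}, {"tx": 0, "ty": 0, "tz": 0, "rx": 0, "ry": 0, "rz": 0, "gripper": 0}, {"tx": 0, "ty": 0, "tz": 0, "rx": 0, "ry": 0, "rz": 0, "gripper": 0}, {"tx": 0, "ty": 0, "tz": 0, "rx": 0, "ry": 0, "rz": 0, "gripper": 0}, {"tx": 0, "ty": 0, "tz": 0, "rx": 0, "ry": 0, "rz": 0, "gripper": 0}])

```text
time: 17.77
position: [0.625, -0.0946, 0.1252]
ee_rot: [0.886, 0.28, -0.33, -0.163]
ft_force: [0.2, 0.7, -1.6]
gripper_width: 0.0365
grip_force: 71.6
```

```bash
python3 g.py && python3 -c "
from plant import manip,readout
print(readout.get_state()['joint_velocities']); print(manip.job_done())"
```

```text
t 17.7667 pos [ 0.625  -0.0946  0.1252] q [-0.1652  0.9323  1.1463 -0.0082  1.8174  0.7946] F [ 0.1917  0.6854 -1.623 ] w 0.03652895051415841
turn units (tool) [ 0.1884 -0.2291  0.    ] deg 1.779496454401436 tail dir [ 0.6768 -0.1047  0.7287]
0.04 target [ 0.6228 -0.0945  0.1259] shift units [-0.0712 -0.0506  0.0381]
0.12 target [ 0.6787 -0.103   0.1825] shift units [ 0.0056  0.0125 -3.1604]
tip now [ 0.5526 -0.0834  0.0472] m in duster axis: along -0.040881738809392984 off 0.006744451055396581
[-0.00065366 -0.00026163 -0.00199181 -0.00190366  0.00094256 -0.00107391]
the job is handed in; nothing more can be done
None
```

The job is handed in at 17.8 s of the 51 s; the verdict was not shown. The tray is home in the dust case, and the gripper is holding the duster still at about 43°. By my estimate its nozzle is 4.1 cm from the middle of the movement, with its axis about 7 mm off centre (13 mm allowed).

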